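# Tip two empty crates to find the stamped one, push it to the dispatch line

## Robot

A 6-joint arm with a two-finger parallel gripper is mounted at the origin on the work surface. World frame = base frame: x ahead of the robot, y to its left, z up, the work surface at z = 0. Lengths are in m, angles in degrees, forces in N, time in s.
With the tool pointing down it reaches from about 0.25 to 0.725 m from the base axis. Payload 9.7 kg.
Tool frame: the origin (TCP) lies between the finger pads; the fingertips stand 11 mm ahead of it and the grasp point (between the pads) lies 8 mm behind it; z points along the fingers, y is the direction in which the jaws open and shut (so a half turn about z gives the same grasp; the last joint's range is limited). The gripper opens to 85 mm and grips with 20 to 120 N. Pads are 22 mm wide; open, the fingers measure 114 mm over their backs; the gripper's body (76 mm by 85 mm) begins 54 mm behind the grasp point. The pads swing forward as they close: fully open they stand 13 mm farther back than shut.
Start: joints at [0, 4.979, 10.078, 95.1, 0, 90], TCP at [0.55, -0, 0.242] pointing down, gripper open.
Joint ranges: [-179.16, 179.16], [-48.56, 103.87], [-65.8, 70.77], [-126.05, 130.52], [-82.76, 87.17], [-180, 180]. Speed limits (degrees/s): [127.2, 127.2, 147.25, 180, 180, 180].

## Interface

Orientations are given as [roll, pitch, yaw] about the fixed x, y, z axes, in that order (R = Rz(yaw) Ry(pitch) Rx(roll)).
In Python, from workcell import bot gives the robot as it stands.
- The arm moves only by the tool play_rows, never from a script. Its argument "targets" is a list of rows, each an object of numbers: "fingers": the gripper command: -1 is shut, 1 is fully open, values between are in proportion; "x", "y", "z": the shift along the tool's x, y, z in m; "wx", "wy", "wz": the turn, a rotation vector about the tool's x, y, z in degrees. In form: [{"fingers": .., "x": .., "y": .., "z": .., "wx": .., "wy": .., "wz": ..}, ...]. A call has 1 to 20 rows; each row is the pose to reach, as a shift and turn from the pose commanded when the call began, along the tool's axes at that moment; what a row does not reach only later rows make up. A row lasts 1/12 s, in which the tool goes at most 41.7 mm and 7.16 degrees, less where a joint would pass 70% of its speed; a pose out of reach is approached as far as the arm can. A call with a gripper value outside its range is refused whole. The fingers move at their own pace and stop on an object; "grip_force" is the grip in N (left out, the last holds). Time passes only in rows, so rows that repeat a pose let the fingers close. It gives the time, the measured TCP pose, the force and the opening at its end, in the units of the state.
- bot.get_obs(): the state, without advancing time (a new reading comes with each control period).
- bot.camera(name): name is "scene" or "side" or "wrist"; returns (picture, depth): 420x560x3 uint8, blue, green, red; 420x560 float32, m along the optical axis (not along the pixel's ray), 0 where there is no reading.
- bot.get_calibration(name): a dict with "fx", "fy", "cx", "cy" (pixels), "camera_from_world" (4x4, takes a point from world to camera coordinates). Camera axes: x right, y down, z forward; pixel columns grow to the right and rows downward; lengths in m; the calibration is good to about 2 mm. The wrist camera is an equidistant fisheye: a pixel r from the principal point sees the ray r / f radians off the axis. A picture is of the moment at which its call begins: read the wrist's pose just before it. get_calibration takes no time and is no camera call; for the wrist camera it gives the pose at the moment of the call.
- bot.job_done(): hands the job in, once; it reports no verdict.
Trained networks look in the newest picture that a camera, given by its name, has taken for a name from the list of things; names that differ only in an ending like _2 or _b are one class to them, and where a whole thing is asked for, a point or a joint stands for the part that bears it (a point fixed in the world has none). Each returns a list of dicts, best first, with "confidence" (0 to 1); they miss things now and then, are a little off and sometimes report something else, mostly with a low value. They report only what shows in the picture. A call takes as long as a camera call. They do not tell look-alikes from the thing itself.
- bot.look_for(query, camera): "extent" ([left, top, right, bottom] in pixels, round what is visible of it).
- bot.outline_of(query, camera): "region" (420x560 bool, what is visible of it) and "extent" ([left, top, right, bottom] in pixels, round what is visible of it).
- bot.place_of(query, camera): "point" ([row, column] in pixels: a listed point, or the origin of a listed thing).
The state is a dict: "time": time; "q": joint angles; "qd": joint speeds; "joint_efforts": joint torques, N m; "ee_pos": TCP position; "tcp_rot": TCP orientation; "wrist_force": force on the tool from outside, world axes, zero at the start; "torque": the same for the moment, N m; "opening": finger opening in m.
Only numpy, scipy, OpenCV 4.12 (cv2) and the standard library are available. Lean on these libraries where they do the work, as an engineer would, in place of code of your own. Each camera call takes 0.05 s, during which the arm holds its last target.

## Task

Two empty parts crates that look alike stand at the stop strip on an inspection bench, and only one has a round inspection stamp on its underside. With the fingers alone, without gripping a crate or lifting it off the bench, tip both crates gently and steadily over towards the robot, so that each comes to lie on its near side with the underside facing away from the robot. Then push the stamped crate, as it lies, sideways along the strip to the dispatch line between them, until its leading end stands on the yellow tape, square to it; leave the other lying clear of the tape, and do not disturb the measuring gear.

Things in the scene. Friction and masses are not known exactly. Their poses are not given: they have to be found in the camera images.
- crate_1: An empty open crate of grey plastic, 130 (its x) x 160 (y) x 110 mm high, flat walls 7 mm thick, about 0.32 kg. Origin: centre of the underside; while it stands, x away from the robot, y to its left, z up. Pushed towards the robot high on its far wall it slides up to the strip, then tips over its near bottom edge; beyond about 55 degrees it goes over by itself. Lying, its x points up, its z to the robot.
- crate_2: The other empty open crate of grey plastic, 130 (its x) x 160 (y) x 110 mm high, flat walls 7 mm thick, about 0.32 kg. Origin: centre of the underside; while it stands, x away from the robot, y to its left, z up. The same in every way but the stamp; which of the two is on the left varies. Each stands with its near wall 5 to 30 mm beyond the strip's far edge, one each side of the tape.
- stamp (a point): Centre of the round inked stamp (dark ring, 90 mm across, with a tick in it) in the middle of the stamped crate's underside; the other's underside is blank. Out of sight while the crate stands; once the crate lies on its near side, it faces away from the robot, 65 mm up.
- strip: Fixed stop strip: an aluminium flat, 20 (x) x 680 (y) x 3 mm high, screwed to the bench on the robot's side of the standing crates, which foot against it when tipped. Origin: centre of its underside; x away from the robot, y along it to the robot's left.
- tape: Dispatch line: flat yellow marking tape between the two crates, running away from the robot, 300 mm long (x) and 50 mm wide (y), nearly square to the strip and across it. Origin: its centre; x along it away from the robot, y to the robot's left. It cannot be felt.
- joystick: Bystander: joystick control box of the measuring machine, 110 by 160 mm, 143 mm high to the stick's top; origin at the centre of its underside. Leave it alone.
- sphere_stand: Bystander: steel calibration sphere, 30 mm, on a slim stand with a 60 mm foot, 119 mm high; origin at the centre of its underside. Leave it alone.
- ring_gauge: Bystander: steel ring gauge, 60 mm across, 22 mm high; origin at the centre of its underside. Leave it alone.
There are look-alikes about, which are no part of the job. What is shaped like the crate_2 but blue or purple is not meant.

How it is judged:
By the outcome, as a careful person would: the job done as asked, in the order asked, and still so for the second after the job is handed in, with the robot touching nothing.
It also fails if it takes over 69 s, if anything falls off the work surface, if the arm or the gripper's body presses on something with over 40 N, if the wrist force passes 120 N, or if a joint passes its speed limit or range.

## Working session

There is one attempt and no reset: what is moved stays moved. The work goes in short steps, Python scripts to look and compute and a tool call to move; the robot and the scene stay as the last step left them, time stands still between calls to the robot, and variables do not carry over. Pictures are saved under pics/ and viewed, and the job is handed in when it is done.

Besides the shell and the picture viewer there is one more tool, called after "Emit:" by a JSON object that holds its "name" and its "arguments", one argument or row to a line. play_rows: Moves the arm, as the interface text tells. Its arguments: {"type":"object","properties":{"targets":{"type":"array","items":{"type":"object","properties":{"fingers":{"type":"number"},"x":{"type":"number"},"y":{"type":"number"},"z":{"type":"number"},"wx":{"type":"number"},"wy":{"type":"number"},"wz":{"type":"number"}}}},"grip_force":{"type":"number"}},"required":["targets"]}

```bash
ls; mkdir -p pics; python3 - <<'E'
from workcell import bot
import cv2
print(bot.get_obs())
for n in("scene","side","wrist"):
    p,d=bot.camera(n); cv2.imwrite(f"pics/{n}0.png",p)
    c=bot.get_calibration(n); print(n,c)
E
```

```text
pics
{'time': 0.0, 'q': array([-6.47280900e-04,  5.01176047e+00,  1.00339866e+01,  9.50996518e+01,
       -2.77411867e-04,  8.99996026e+01]), 'qd': array([-0.03518662,  0.03057731,  0.01576238, -0.06302098, -0.08169917,
       -0.01266855]), 'joint_efforts': array([ 7.68234549e-04, -5.20392072e+01,  4.64802504e+01,  1.63646933e-02,
        2.23589603e-05, -6.77332673e-05]), 'ee_pos': array([ 5.49782723e-01, -7.53763560e-06,  2.41572539e-01]), 'tcp_rot': array([-1.79922574e+02,  2.76874627e-04,  8.99997505e+01]), 'wrist_force': array([-0.71313604, -0.85325122, -0.05868203]), 'torque': array([ 0.02349259,  0.01149867, -0.0773118 ]), 'opening': 0.08529553117348701}
scene {'fx': 379.64930240890334, 'fy': 379.64930240890334, 'cx': 280.7181204936203, 'cy': 205.43880668722093, 'camera_from_world': array([[-0.21474409,  0.97666422,  0.00345963,  0.18363047],
       [ 0.80019162,  0.17797095, -0.57273005, -0.36958022],
       [-0.55998067, -0.12022203, -0.81973674,  1.44117756],
       [ 0.        ,  0.        ,  0.        ,  1.        ]])}
side {'fx': 511.76443795907056, 'fy': 511.76443795907056, 'cx': 277.71348406671956, 'cy': 217.20628547765162, 'camera_from_world': array([[ 0.99593836, -0.0898513 ,  0.005791  , -0.50588549],
       [-0.06546087, -0.76674628, -0.63860395,  0.0078302 ],
       [ 0.06181963,  0.63563109, -0.76951378,  1.87018366],
       [ 0.        ,  0.        ,  0.        ,  1.        ]])}
wrist {'fx': 325.19226210127806, 'fy': 325.19226210127806, 'cx': 279.81997388176075, 'cy': 211.68211226338522, 'camera_from_world': array([[ 9.99999462e-01, -2.96831059e-04, -9.93890182e-04,
        -5.50027636e-01],
       [ 2.45060590e-05, -9.51151770e-01,  3.08723678e-01,
        -3.88893940e-02],
       [-1.03697918e-03, -3.08723537e-01, -9.51151251e-01,
         3.79284934e-01],
       [ 0.00000000e+00,  0.00000000e+00,  0.00000000e+00,
         1.00000000e+00]])}
```

View pics/scene0.png

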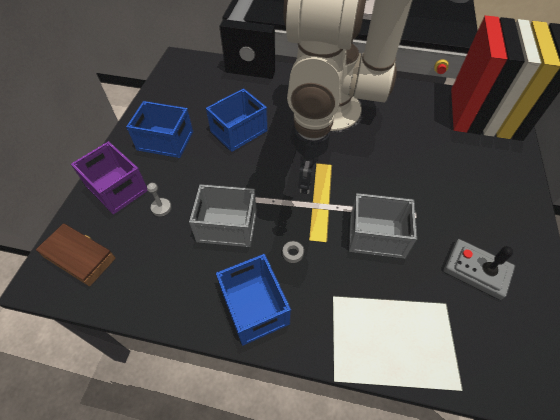

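View pics/side0.png

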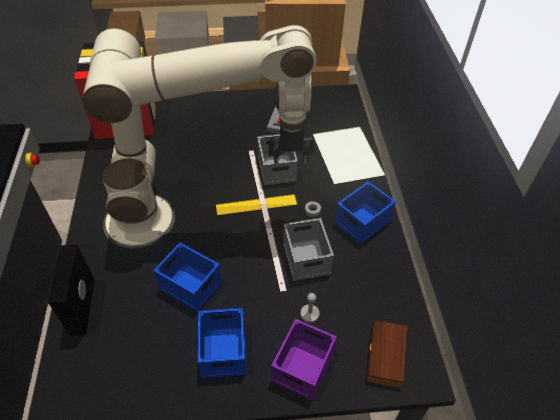

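View pics/wrist0.png

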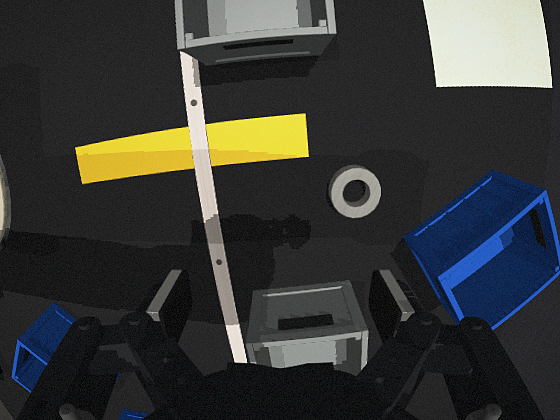

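The two grey crates are at scene (224,215), right of the tape (−y), and (383,225), left of it (+y). The blue and purple boxes are look-alikes. The ring gauge (292,251) is close to the right crate's tape side, the sphere stand is at (158,200) and the joystick at (480,265). Next I'll measure these.

```bash
cat > h.py <<'E'
from workcell import bot
import numpy as np, cv2
def cloud(n):
    c=bot.get_calibration(n); p,d=bot.camera(n)
    v,u=np.mgrid[0:420,0:560]
    X=np.stack([(u-c['cx'])/c['fx']*d,(v-c['cy'])/c['fy']*d,d,np.ones_like(d)],-1)
    W=X@np.linalg.inv(c['camera_from_world']).T
    W=W[...,:3]; W[d<=0]=np.nan
    return p,W
def rect(P):
    r=cv2.minAreaRect((P[:,:2]*1000).astype(np.float32)); return np.round(cv2.boxPoints(r)).astype(int).tolist(),np.round(r[1],1),round(r[2],1)
E
python3 - <<'E'
from h import *
for n in("scene","side"):
    p,W=cloud(n)
    h=cv2.cvtColor(p,cv2.COLOR_BGR2HSV)
    for q in("crate_1","tape","strip","joystick","sphere_stand","ring_gauge"):
        for o in bot.outline_of(q,n):
            if o['confidence']<.3: continue
            m=o['region']; Q=W[m]; Q=Q[~np.isnan(Q[:,0])]
            sat=np.median(h[m][:,1])
            zmax=np.percentile(Q[:,2],98)
            if q=="crate_1":
                T=Q[(Q[:,2]>.103)&(Q[:,2]<.116)]
            else: T=Q
            if len(T)<10: continue
            print(n,q,round(o['confidence'],2),np.round(o['extent']),"sat",sat,"z98",round(zmax,3),"med",np.round(np.median(T,0),3),"lo",np.round(np.percentile(T,2,0),3),"hi",np.round(np.percentile(T,98,0),3),rect(T))
E
```

```text
scene crate_1 0.98 [188. 185. 257. 248.] sat 3.0 z98 0.111 med [ 0.599 -0.225  0.109] lo [ 0.519 -0.306  0.104] hi [ 0.659 -0.142  0.112] ([[512, -153], [531, -312], [663, -296], [645, -137]], array([133.2, 160.2]), 6.7)
scene crate_1 0.97 [347. 193. 416. 259.] sat 3.0 z98 0.11 med [0.542 0.222 0.108] lo [0.46  0.136 0.103] hi [0.593 0.298 0.112] ([[453, 291], [465, 131], [597, 142], [584, 302]], array([132.1, 160.5]), 4.4)
scene crate_1 0.84 [219. 253. 293. 346.] sat 177.0 z98 0.111 med [ 0.822 -0.078  0.109] lo [ 0.72  -0.171  0.104] hi [0.907 0.011 0.112] ([[708, -77], [785, -182], [915, -85], [838, 19]], array([161.7, 130. ]), 36.6)
scene crate_1 0.82 [ 73. 145. 148. 213.] sat 136.0 z98 0.111 med [ 0.535 -0.598  0.109] lo [ 0.442 -0.699  0.103] hi [ 0.618 -0.517  0.113] ([[430, -650], [541, -717], [627, -574], [515, -507]], array([165.8, 129.9]), 59.0)
scene crate_1 0.75 [209.  93. 266. 153.] sat 175.0 z98 0.111 med [ 0.201 -0.301  0.108] lo [ 0.102 -0.389  0.103] hi [ 0.29  -0.212  0.112] ([[88, -306], [217, -405], [299, -298], [170, -199]], array([134.7, 162.3]), 52.5)
scene cr
[... 2972 characters left out ...]
 -342], [436, 318]], array([ 21. , 663.7]), 5.9)
side joystick 0.48 [263. 107. 282. 133.] sat 9.0 z98 0.049 med [0.533 0.448 0.029] lo [ 0.502  0.418 -0.001] hi [0.552 0.546 0.049] ([[496, 419], [552, 415], [560, 554], [505, 557]], array([139. ,  55.2]), 86.4)
side sphere_stand 0.59 [300. 292. 319. 323.] sat 18.0 z98 0.118 med [ 0.567 -0.447  0.017] lo [ 0.541 -0.471 -0.003] hi [ 0.594 -0.383  0.118] ([[536, -471], [593, -476], [604, -363], [547, -358]], array([113.2,  57.3]), 84.6)
side ring_gauge 0.7 [300. 202. 322. 214.] sat 20.0 z98 0.028 med [ 0.634 -0.014  0.018] lo [ 0.606 -0.046 -0.004] hi [0.662 0.035 0.028] ([[598, -45], [657, -55], [672, 32], [614, 42]], array([88.5, 59. ]), 80.0)
```

```bash
python3 - <<'E'
import cv2,numpy as np
s=cv2.imread("pics/scene0.png"); w=cv2.imread("pics/wrist0.png")
a=cv2.resize(s[175:265,180:425],(800,294),interpolation=2)
b=cv2.resize(w[0:70,160:350],(800,295),interpolation=2)
cv2.imwrite("pics/crop0.png",np.vstack([a,b]))
E
```

```text
(no output)
```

View pics/crop0.png

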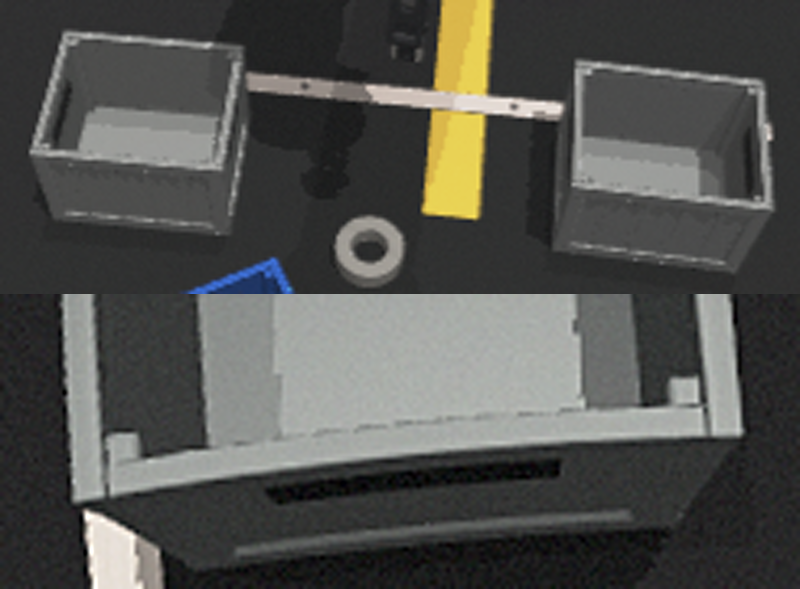

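Emit:
{"name": "play_rows", "arguments": {
  "targets": [
    {"fingers": 1,"z": -0.02,"wz": 7},
    {"fingers": 1,"z": -0.03,"wz": 14}
  ]
}}

```text
$.targets[0]: bad value
```

```bash
python3 - <<'E'
from workcell import bot
o=bot.get_obs(); print({k:o[k] for k in('time','q','ee_pos','tcp_rot','wrist_force')})
E
```

```text
{'time': 0.85, 'q': array([-6.06925030e-04,  4.97805006e+00,  1.00783083e+01,  9.50989347e+01,
        3.49450622e-04,  9.00011788e+01]), 'ee_pos': array([ 5.50000111e-01, -4.15491971e-06,  2.42293147e-01]), 'tcp_rot': array([ 1.79998676e+02, -3.49477854e-04,  8.99982143e+01]), 'wrist_force': array([ 0.75569038, -0.39213357,  1.12525123])}
```

The crop shows both crates are grey and unsaturated, with flat far walls. The hand slots are only in the end (y) walls, near the rim. The move was refused, so I'll give every field in each row.

Emit:
{"name": "play_rows", "arguments": {
  "targets": [
    {"fingers": 1,"x": 0,"y": 0,"z": -0.02,"wx": 0,"wy": 0,"wz": 7},
    {"fingers": 1,"x": 0,"y": 0,"z": -0.03,"wx": 0,"wy": 0,"wz": 14}
  ]
}}

```text
time: 1.02
ee_pos: [0.5499, -0.0, 0.2733]
tcp_rot: [180.0, -0.0, 75.7]
wrist_force: [0.8, 0.5, -0.2]
opening: 0.0852
```

```bash
python3 - <<'E'
from workcell import bot
o=bot.get_obs(); print({k:o[k] for k in('time','q','ee_pos','tcp_rot','wrist_force')})
E
```

```text
{'time': 1.0167, 'q': array([-2.18813082e-03,  5.77953433e+00,  1.44250716e+01,  9.86362754e+01,
       -1.54922141e-03,  1.04298100e+02]), 'ee_pos': array([ 5.49850474e-01, -2.84075276e-05,  2.73340937e-01]), 'tcp_rot': array([ 1.79990642e+02, -7.86143056e-04,  7.56997120e+01]), 'wrist_force': array([ 0.75961918,  0.48050607, -0.18323669])}
```

Emit:
{"name": "play_rows", "arguments": {
  "targets": [
    {"fingers": 1,"x": -0.17,"y": 0.17,"z": 0.0,"wx": 0,"wy": 0,"wz": 69.7},
    {"fingers": 1,"x": -0.17,"y": 0.17,"z": 0.0,"wx": 0,"wy": 0,"wz": 69.7},
    {"fingers": 1,"x": -0.17,"y": 0.17,"z": 0.0,"wx": 0,"wy": 0,"wz": 69.7},
    {"fingers": 1,"x": -0.17,"y": 0.17,"z": 0.0,"wx": 0,"wy": 0,"wz": 69.7},
    {"fingers": 1,"x": -0.178,"y": 0.1775,"z": 0.0,"wx": 0,"wy": 0,"wz": 69.7},
    {"fingers": 1,"x": -0.178,"y": 0.1775,"z": 0.02,"wx": 0,"wy": 0,"wz": 69.7},
    {"fingers": 1,"x": -0.178,"y": 0.1775,"z": 0.05,"wx": 0,"wy": 0,"wz": 69.7},
    {"fingers": 1,"x": -0.178,"y": 0.1775,"z": 0.08,"wx": 0,"wy": 0,"wz": 69.7},
    {"fingers": 1,"x": -0.178,"y": 0.1775,"z": 0.08,"wx": 0,"wy": 0,"wz": 69.7},
    {"fingers": 1,"x": -0.178,"y": 0.1775,"z": 0.08,"wx": 0,"wy": 0,"wz": 69.7},
    {"fingers": 1,"x": -0.178,"y": 0.1775,"z": 0.08,"wx": 0,"wy": 0,"wz": 69.7}
  ]
}}

```text
time: 1.93
ee_pos: [0.6789, -0.2157, 0.1912]
tcp_rot: [-180.0, 0.1, 6.1]
wrist_force: [-0.2, -0.3, 0.4]
opening: 0.0853
```

```bash
cat >> h.py <<'E'
EX=np.array([.9947,.1033]);EY=np.array([-.1033,.9947]);O=np.array([.460,-.013])
def uv(p): d=np.array(p[:2])-O; return np.round([d@EX,d@EY],4)
def st():
    o=bot.get_obs(); print(round(o['time'],2),'q',np.round(o['q'],1),'p',np.round(o['ee_pos'],4),'uv',uv(o['ee_pos']),'rpy',np.round(o['tcp_rot'],1),'F',np.round(o['wrist_force'],1))
E
python3 - <<'E'
from h import *
st()
p,d=bot.camera("wrist"); cv2.imwrite("pics/w1.png",p)
p,d=bot.camera("scene"); cv2.imwrite("pics/s1.png",p)
E
```

```text
1.93 q [-17.6  28.3  33.1  94.9   0.  156.3] p [ 0.6789 -0.2157  0.1912] uv [ 0.1968 -0.2243] rpy [-1.8e+02  1.0e-01  6.1e+00] F [-0.2 -0.3  0.4]
```

View pics/w1.png

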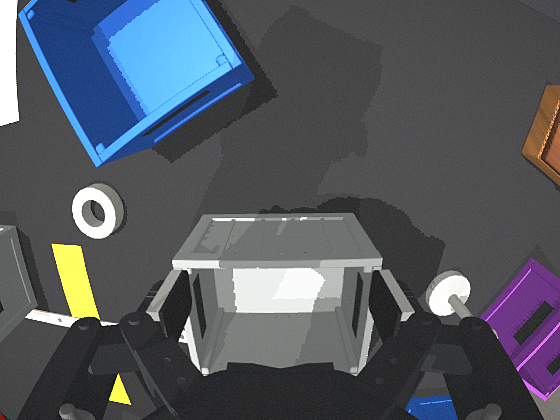

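View pics/s1.png

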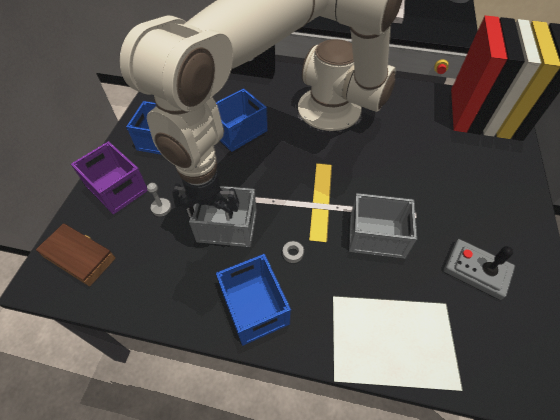

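Emit:
{"name": "play_rows", "arguments": {
  "targets": [
    {"fingers": 1,"x": 0.002,"y": 0,"z": 0.04,"wx": 0,"wy": 0,"wz": 0},
    {"fingers": 1,"x": 0.002,"y": 0,"z": 0.07,"wx": 0,"wy": 0,"wz": 0},
    {"fingers": 1,"x": 0.002,"y": 0,"z": 0.1,"wx": 0,"wy": 0,"wz": 0},
    {"fingers": 1,"x": 0.002,"y": 0,"z": 0.1,"wx": 0,"wy": 0,"wz": 0}
  ]
}}

```text
time: 2.37
ee_pos: [0.6787, -0.2145, 0.0857]
tcp_rot: [-179.8, 0.4, 6.5]
wrist_force: [-1.3, 0.4, -1.5]
opening: 0.0854
```

```bash
python3 - <<'E'
from h import *
st()
p,d=bot.camera("wrist"); cv2.imwrite("pics/w2.png",p)
p,W=cloud("side"); cv2.imwrite("pics/d2.png",cv2.resize(p[120:300,180:400],None,fx=3,fy=3))
E
```

```text
2.37 q [-17.5  27.8  20.8  83.5  -0.  156. ] p [ 0.6787 -0.2145  0.0857] uv [ 0.1967 -0.223 ] rpy [-179.8    0.4    6.5] F [-1.3  0.4 -1.5]
```

View pics/d2.png

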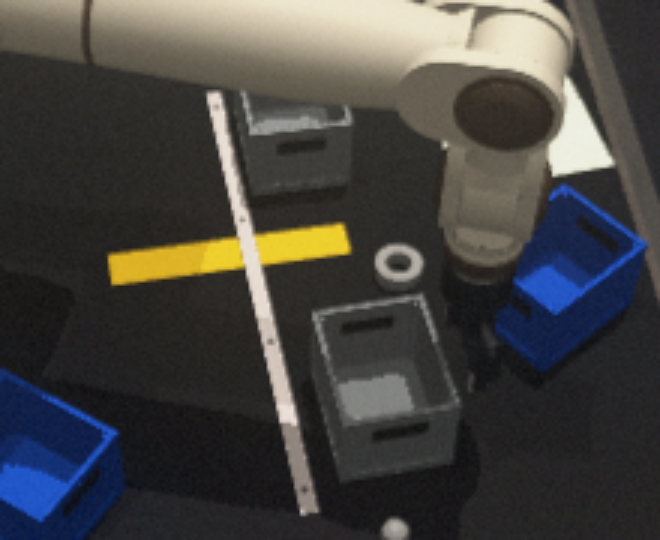

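View pics/w2.png

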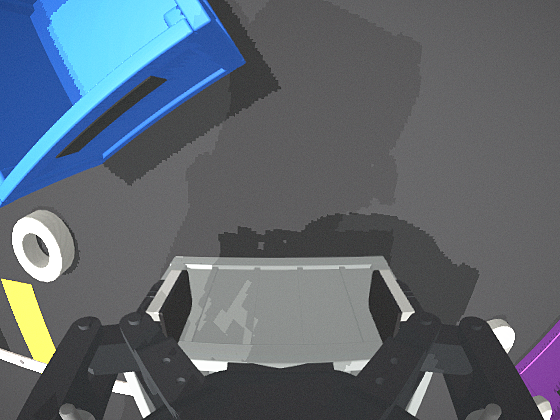

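Emit:
{"name": "play_rows", "arguments": {
  "targets": [
    {"fingers": 1,"x": -0.004,"y": 0,"z": 0,"wx": 0,"wy": 0,"wz": 0},
    {"fingers": 1,"x": -0.008,"y": 0,"z": 0,"wx": 0,"wy": 0,"wz": 0},
    {"fingers": 1,"x": -0.012,"y": 0,"z": 0,"wx": 0,"wy": 0,"wz": 0},
    {"fingers": 1,"x": -0.015,"y": 0,"z": 0,"wx": 0,"wy": 0,"wz": 0},
    {"fingers": 1,"x": -0.018,"y": 0,"z": 0,"wx": 0,"wy": 0,"wz": 0},
    {"fingers": 1,"x": -0.021,"y": 0,"z": 0,"wx": 0,"wy": 0,"wz": 0},
    {"fingers": 1,"x": -0.024,"y": 0,"z": 0,"wx": 0,"wy": 0,"wz": 0},
    {"fingers": 1,"x": -0.027,"y": 0,"z": 0,"wx": 0,"wy": 0,"wz": 0},
    {"fingers": 1,"x": -0.03,"y": 0,"z": 0,"wx": 0,"wy": 0,"wz": 0},
    {"fingers": 1,"x": -0.033,"y": 0,"z": 0,"wx": 0,"wy": 0,"wz": 0},
    {"fingers": 1,"x": -0.036,"y": 0,"z": 0,"wx": 0,"wy": 0,"wz": 0},
    {"fingers": 1,"x": -0.04,"y": 0,"z": 0,"wx": 0,"wy": 0,"wz": 0}
  ]
}}

```text
time: 3.47
ee_pos: [0.6412, -0.2198, 0.0923]
tcp_rot: [-180.0, -0.0, 6.3]
wrist_force: [2.3, 0.0, 0.9]
opening: 0.0854
```

```bash
python3 - <<'E'
from h import *
st()
p,W=cloud("side"); cv2.imwrite("pics/d3.png",cv2.resize(p[120:300,180:400],None,fx=3,fy=3))
o=[o for o in bot.outline_of("crate_1","side") if o['confidence']>.3]
h=cv2.cvtColor(p,cv2.COLOR_BGR2HSV)
for x in o:
    m=x['region']
    if np.median(h[m][:,1])>60: continue
    Q=W[m];Q=Q[Q[:,2]>.0]; U=(Q[:,:2]-O)@np.c_[EX,EY]
    T=Q[:,2]>.1
    print(x['extent'],'zmax',np.percentile(Q[:,2],99),'u',np.percentile(U[T][:,0],[2,98]),'v',np.percentile(U[T][:,1],[2,98]), rect(Q[T]))
E
```

```text
3.47 q [-18.9  22.3  14.1  81.8   0.  154.8] p [ 0.6412 -0.2198  0.0923] uv [ 0.1589 -0.2244] rpy [-180.    -0.     6.3] F [2.3 0.  0.9]
[255.3, 150.3, 295.4, 187.2] zmax 0.11452718407245885 u [0.01927976 0.14540574] v [0.13484332 0.21211234] ([[452, -206], [585, -208], [592, 203], [458, 205]], array([411.6, 133.7]), 89.1)
[275.1, 220.1, 326.9, 282.4] zmax 0.11409727883746511 u [0.01590609 0.14540631] v [-0.30601094 -0.14390018] ([[490, -152], [507, -320], [640, -306], [623, -138]], array([133.8, 169. ]), 5.9)
```

View pics/d3.png

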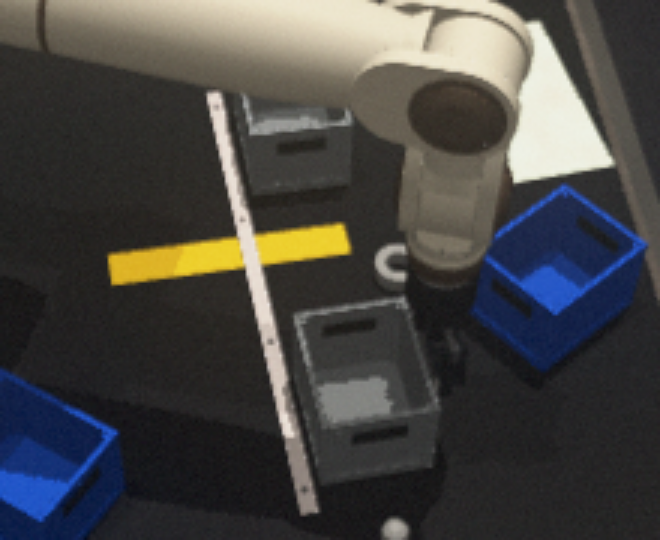

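Emit:
{"name": "play_rows", "arguments": {
  "targets": [
    {"fingers": 1,"x": -0.003,"y": 0,"z": 0,"wx": 0,"wy": 0,"wz": 0},
    {"fingers": 1,"x": -0.006,"y": 0,"z": 0,"wx": 0,"wy": 0,"wz": 0},
    {"fingers": 1,"x": -0.009,"y": 0,"z": -0.004,"wx": 0,"wy": 0,"wz": 0},
    {"fingers": 1,"x": -0.0125,"y": 0,"z": -0.0085,"wx": 0,"wy": 0,"wz": 0},
    {"fingers": 1,"x": -0.016,"y": 0,"z": -0.013,"wx": 0,"wy": 0,"wz": 0},
    {"fingers": 1,"x": -0.0195,"y": 0,"z": -0.017,"wx": 0,"wy": 0,"wz": 0},
    {"fingers": 1,"x": -0.0235,"y": 0,"z": -0.021,"wx": 0,"wy": 0,"wz": 0},
    {"fingers": 1,"x": -0.027,"y": 0,"z": -0.025,"wx": 0,"wy": 0,"wz": 0},
    {"fingers": 1,"x": -0.031,"y": 0,"z": -0.0285,"wx": 0,"wy": 0,"wz": 0},
    {"fingers": 1,"x": -0.0355,"y": 0,"z": -0.032,"wx": 0,"wy": 0,"wz": 0},
    {"fingers": 1,"x": -0.0395,"y": 0,"z": -0.0355,"wx": 0,"wy": 0,"wz": 0},
    {"fingers": 1,"x": -0.044,"y": 0,"z": -0.039,"wx": 0,"wy": 0,"wz": 0}
  ]
}}

```text
time: 4.57
ee_pos: [0.5972, -0.2247, 0.1316]
tcp_rot: [180.0, 0.0, 6.3]
wrist_force: [0.9, -0.2, -1.1]
opening: 0.0855
```

```bash
cat > snap.py <<'E'
from h import *
import sys
k=sys.argv[1]; st()
p,d=bot.camera("side"); q,d=bot.camera("scene")
a=cv2.resize(p[110:290,190:390],(400,360)); b=cv2.resize(q[130:290,180:440],(400,246))
b=cv2.copyMakeBorder(b,0,114,0,0,0)
cv2.imwrite(f"pics/{k}.png",np.hstack([a,b]))
E
python3 snap.py a4
```

```text
4.57 q [-20.6  16.3  10.9  84.6  -0.  153.1] p [ 0.5972 -0.2247  0.1316] uv [ 0.1146 -0.2247] rpy [180.    0.    6.3] F [ 0.9 -0.2 -1.1]
```

View pics/a4.png

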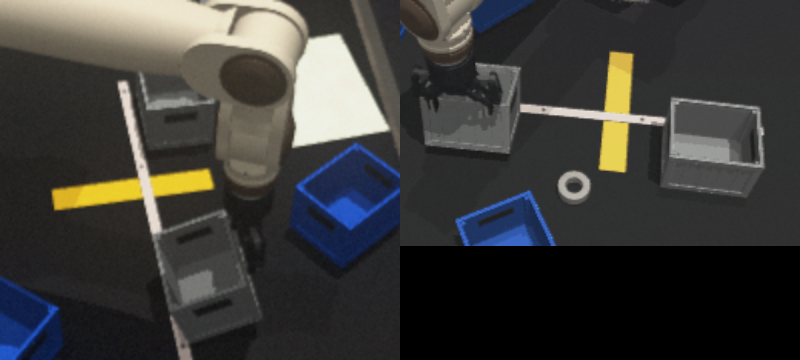

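Emit:
{"name": "play_rows", "arguments": {
  "targets": [
    {"fingers": 1,"x": -0.005,"y": 0,"z": -0.003,"wx": 0,"wy": 0,"wz": 0},
    {"fingers": 1,"x": -0.0095,"y": 0,"z": -0.006,"wx": 0,"wy": 0,"wz": 0},
    {"fingers": 1,"x": -0.014,"y": 0,"z": -0.009,"wx": 0,"wy": 0,"wz": 0},
    {"fingers": 1,"x": -0.019,"y": 0,"z": -0.0115,"wx": 0,"wy": 0,"wz": 0},
    {"fingers": 1,"x": -0.024,"y": 0,"z": -0.014,"wx": 0,"wy": 0,"wz": 0},
    {"fingers": 1,"x": -0.029,"y": 0,"z": -0.016,"wx": 0,"wy": 0,"wz": 0},
    {"fingers": 1,"x": -0.034,"y": 0,"z": -0.018,"wx": 0,"wy": 0,"wz": 0},
    {"fingers": 1,"x": -0.039,"y": 0,"z": -0.02,"wx": 0,"wy": 0,"wz": 0},
    {"fingers": 1,"x": -0.044,"y": 0,"z": -0.022,"wx": 0,"wy": 0,"wz": 0},
    {"fingers": 1,"x": -0.0495,"y": 0,"z": -0.0235,"wx": 0,"wy": 0,"wz": 0},
    {"fingers": 1,"x": -0.055,"y": 0,"z": -0.025,"wx": 0,"wy": 0,"wz": 0},
    {"fingers": 1,"x": -0.06,"y": 0,"z": -0.0255,"wx": 0,"wy": 0,"wz": 0}
  ]
}}

```text
time: 5.67
ee_pos: [0.5375, -0.2312, 0.1571]
tcp_rot: [-180.0, -0.0, 6.3]
wrist_force: [1.0, 1.7, 6.3]
opening: 0.0852
```

```bash
python3 snap.py a5
```

```text
5.67 q [-23.3   8.9   5.   86.1   0.  150.4] p [ 0.5375 -0.2312  0.1571] uv [ 0.0545 -0.2251] rpy [-180.    -0.     6.3] F [1.  1.7 6.3]
```

View pics/a5.png

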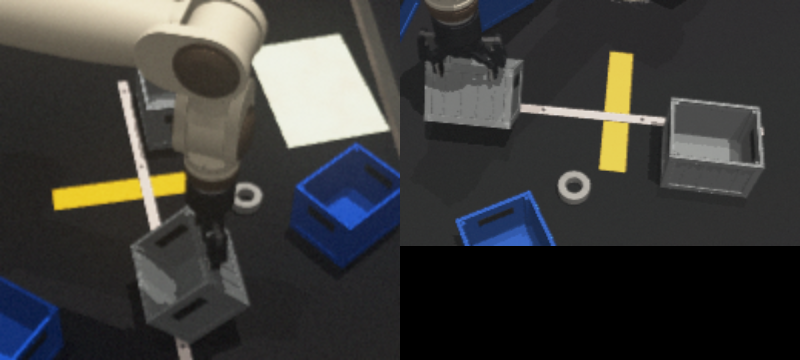

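Emit:
{"name": "play_rows", "arguments": {
  "targets": [
    {"fingers": 1,"x": -0.005,"y": 0,"z": -0.003,"wx": 0,"wy": 0,"wz": 0},
    {"fingers": 1,"x": -0.0105,"y": 0,"z": -0.005,"wx": 0,"wy": 0,"wz": 0},
    {"fingers": 1,"x": -0.016,"y": 0,"z": -0.0065,"wx": 0,"wy": 0,"wz": 0},
    {"fingers": 1,"x": -0.0215,"y": 0,"z": -0.007,"wx": 0,"wy": 0,"wz": 0},
    {"fingers": 1,"x": -0.027,"y": 0,"z": -0.0075,"wx": 0,"wy": 0,"wz": 0},
    {"fingers": 1,"x": -0.0325,"y": 0,"z": -0.0075,"wx": 0,"wy": 0,"wz": 0}
  ]
}}

```text
time: 6.27
ee_pos: [0.5051, -0.2349, 0.1643]
tcp_rot: [180.0, 0.0, 6.3]
wrist_force: [0.1, -0.1, 0.1]
opening: 0.0853
```

```bash
python3 snap.py a6
```

```text
6.27 q [-24.9   5.1   1.5  86.5  -0.  148.8] p [ 0.5051 -0.2349  0.1643] uv [ 0.0219 -0.2254] rpy [180.    0.    6.3] F [ 0.1 -0.1  0.1]
```

View pics/a6.png

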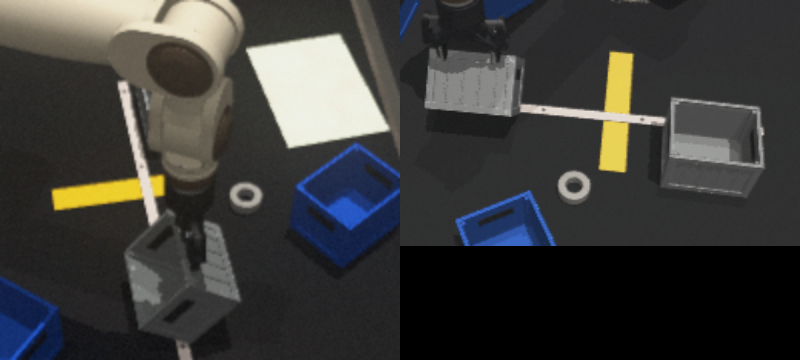

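Emit:
{"name": "play_rows", "arguments": {
  "targets": [
    {"fingers": 1,"x": -0.005,"y": 0,"z": 0,"wx": 0,"wy": 0,"wz": 0},
    {"fingers": 1,"x": -0.01,"y": 0,"z": 0,"wx": 0,"wy": 0,"wz": 0},
    {"fingers": 1,"x": -0.0155,"y": 0,"z": 0.0005,"wx": 0,"wy": 0,"wz": 0},
    {"fingers": 1,"x": -0.021,"y": 0,"z": 0.001,"wx": 0,"wy": 0,"wz": 0},
    {"fingers": 1,"x": -0.0265,"y": 0,"z": 0.002,"wx": 0,"wy": 0,"wz": 0},
    {"fingers": 1,"x": -0.032,"y": 0,"z": 0.003,"wx": 0,"wy": 0,"wz": 0}
  ]
}}

```text
time: 6.87
ee_pos: [0.4733, -0.2384, 0.1612]
tcp_rot: [180.0, 0.0, 6.3]
wrist_force: [0.6, 0.8, -0.3]
opening: 0.0855
```

```bash
python3 snap.py a7
```

```text
6.87 q [-26.7   1.3  -2.7  86.   -0.  147. ] p [ 0.4733 -0.2384  0.1612] uv [-0.01   -0.2256] rpy [180.    0.    6.3] F [ 0.6  0.8 -0.3]
```

View pics/a7.png

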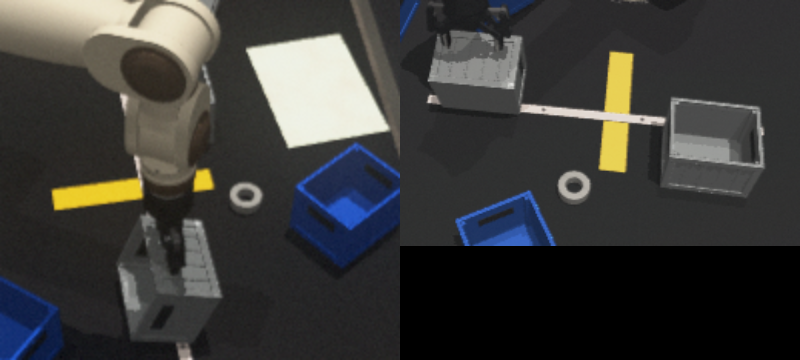

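Emit:
{"name": "play_rows", "arguments": {
  "targets": [
    {"fingers": 1,"x": -0.002,"y": 0,"z": 0,"wx": 0,"wy": 0,"wz": 0},
    {"fingers": 1,"x": -0.004,"y": 0,"z": 0,"wx": 0,"wy": 0,"wz": 0}
  ]
}}

```text
time: 7.13
ee_pos: [0.4699, -0.2388, 0.1613]
tcp_rot: [180.0, -0.0, 6.3]
wrist_force: [0.1, -0.4, -0.4]
opening: 0.0851
```

```bash
python3 snap.py a8
```

```text
7.13 q [-26.9   1.   -3.1  86.    0.  146.8] p [ 0.4699 -0.2388  0.1613] uv [-0.0135 -0.2256] rpy [180.   -0.    6.3] F [ 0.1 -0.4 -0.4]
```

View pics/a8.png

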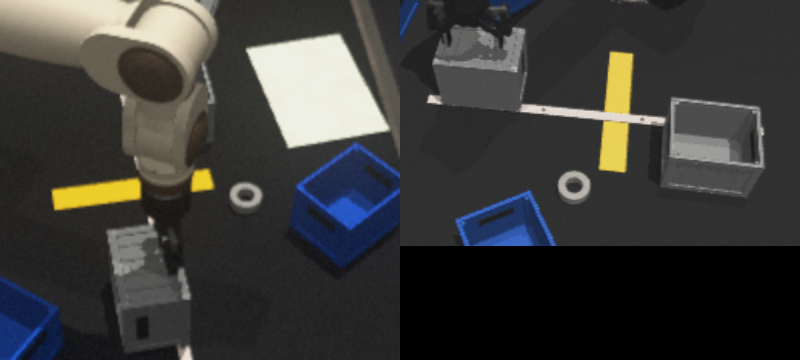

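Emit:
{"name": "play_rows", "arguments": {
  "targets": [
    {"fingers": 1,"x": 0.02,"y": 0,"z": -0.03,"wx": 0,"wy": 0,"wz": 0},
    {"fingers": 1,"x": 0.04,"y": 0,"z": -0.06,"wx": 0,"wy": 0,"wz": -7},
    {"fingers": 1,"x": 0.198,"y": -0.446,"z": -0.08,"wx": 0,"wy": 0,"wz": -90},
    {"fingers": 1,"x": 0.198,"y": -0.446,"z": -0.08,"wx": 0,"wy": 0,"wz": -90},
    {"fingers": 1,"x": 0.198,"y": -0.446,"z": -0.08,"wx": 0,"wy": 0,"wz": -90},
    {"fingers": 1,"x": 0.198,"y": -0.446,"z": -0.08,"wx": 0,"wy": 0,"wz": -90},
    {"fingers": 1,"x": 0.198,"y": -0.446,"z": -0.08,"wx": 0,"wy": 0,"wz": -90},
    {"fingers": 1,"x": 0.198,"y": -0.446,"z": -0.08,"wx": 0,"wy": 0,"wz": -90},
    {"fingers": 1,"x": 0.198,"y": -0.446,"z": -0.08,"wx": 0,"wy": 0,"wz": -90},
    {"fingers": 1,"x": 0.198,"y": -0.446,"z": -0.08,"wx": 0,"wy": 0,"wz": -90},
    {"fingers": 1,"x": 0.198,"y": -0.446,"z": -0.08,"wx": 0,"wy": 0,"wz": -90},
    {"fingers": 1,"x": 0.198,"y": -0.446,"z": -0.08,"wx": 0,"wy": 0,"wz": -90},
    {"fingers": 1,"x": 0.198,"y": -0.446,"z": -0.08,"wx": 0,"wy": 0,"wz": -90},
    {"fingers": 1,"x": 0.198,"y": -0.446,"z": -0.08,"wx": 0,"wy": 0,"wz": -90},
    {"fingers": 1,"x": 0.198,"y": -0.446,"z": -0.08,"wx": 0,"wy": 0,"wz": -90}
  ]
}}

```text
time: 8.48
ee_pos: [0.618, 0.2304, 0.2399]
tcp_rot: [-179.9, -0.0, 96.8]
wrist_force: [0.4, 0.3, -0.2]
opening: 0.0853
```

```bash
python3 snap.py a9;python3 - <<'E'
from h import *
for n in("scene","side"):
    p,W=cloud(n); h=cv2.cvtColor(p,cv2.COLOR_BGR2HSV)
    for x in bot.outline_of("crate_1",n):
        m=x['region']
        if x['confidence']<.3 or np.median(h[m][:,1])>60: continue
        Q=W[m];Q=Q[Q[:,2]>.01]; U=(Q[:,:2]-O)@np.c_[EX,EY]
        zm=np.percentile(Q[:,2],97); T=Q[:,2]>zm-.012
        print(n,np.round(x['extent']),'zmax',zm,'u',np.percentile(U[T][:,0],[1,99]),'v',np.percentile(U[T][:,1],[1,99]), rect(Q[T]))
E
```

```text
8.48 q [ 20.4  21.   28.8  97.9   0.  103.6] p [0.618  0.2304 0.2399] uv [0.1823 0.2258] rpy [-179.9   -0.    96.8] F [ 0.4  0.3 -0.2]
scene [199. 145. 266. 203.] zmax 0.13340344439158044 u [-0.09990049  0.00932818] v [-0.30089096 -0.14433383] ([[374, -164], [387, -324], [501, -315], [488, -155]], array([114.1, 160.8]), 4.5)
scene [350. 192. 417. 257.] zmax 0.10989128203819788 u [0.02236504 0.15508528] v [0.14118543 0.29742556] ([[452, 291], [465, 131], [698, 150], [685, 310]], array([234.2, 160. ]), 4.6)
side [256. 134. 297. 186.] zmax 0.11206343802005606 u [0.01922092 0.14887446] v [0.13520836 0.30037994] ([[450, 295], [463, 123], [593, 132], [581, 304]], array([130.7, 172.5]), 4.3)
side [238. 219. 286. 289.] zmax 0.13600287926873306 u [-0.10310682  0.00461845] v [-0.3048808 -0.1459769] ([[371, -164], [388, -330], [498, -318], [482, -153]], array([110.9, 166.2]), 5.8)
```

View pics/a9.png

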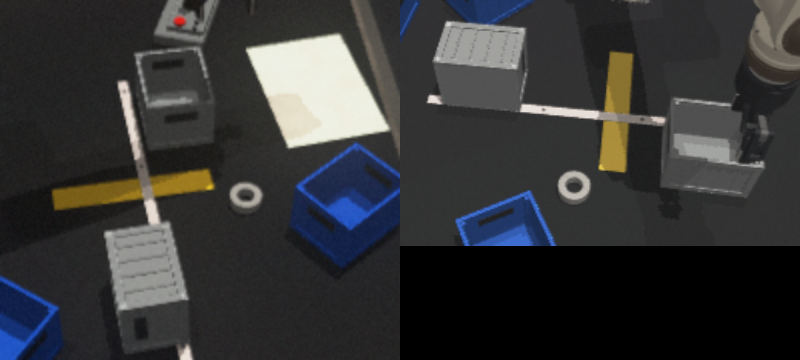

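Emit:
{"name": "play_rows", "arguments": {
  "targets": [
    {"fingers": 1,"x": -0.006,"y": 0.002,"z": 0,"wx": 0,"wy": 0,"wz": -89},
    {"fingers": 1,"x": -0.006,"y": 0.002,"z": 0,"wx": 0,"wy": 0,"wz": -89},
    {"fingers": 1,"x": -0.006,"y": 0.002,"z": 0,"wx": 0,"wy": 0,"wz": -89},
    {"fingers": 1,"x": -0.006,"y": 0.002,"z": 0,"wx": 0,"wy": 0,"wz": -89},
    {"fingers": 1,"x": -0.006,"y": 0.002,"z": 0,"wx": 0,"wy": 0,"wz": -89},
    {"fingers": 1,"x": -0.006,"y": 0.002,"z": 0,"wx": 0,"wy": 0,"wz": -89},
    {"fingers": 1,"x": -0.006,"y": 0.002,"z": 0,"wx": 0,"wy": 0,"wz": -89},
    {"fingers": 1,"x": -0.006,"y": 0.002,"z": 0,"wx": 0,"wy": 0,"wz": -89},
    {"fingers": 1,"x": -0.006,"y": 0.002,"z": 0,"wx": 0,"wy": 0,"wz": -89},
    {"fingers": 1,"x": -0.006,"y": 0.002,"z": 0,"wx": 0,"wy": 0,"wz": -89},
    {"fingers": 1,"x": -0.006,"y": 0.002,"z": 0.02,"wx": 0,"wy": 0,"wz": -89},
    {"fingers": 1,"x": -0.006,"y": 0.002,"z": 0.05,"wx": 0,"wy": 0,"wz": -89},
    {"fingers": 1,"x": -0.006,"y": 0.002,"z": 0.08,"wx": 0,"wy": 0,"wz": -89},
    {"fingers": 1,"x": -0.006,"y": 0.002,"z": 0.08,"wx": 0,"wy": 0,"wz": -89}
  ]
}}

```text
time: 9.95
ee_pos: [0.6182, 0.2186, 0.1551]
tcp_rot: [-179.9, -0.5, -174.7]
wrist_force: [-0.5, -0.5, -2.0]
opening: 0.0852
```

```bash
python3 snap.py b0
```

```text
9.95 q [19.5 19.4 17.3 88.4 -0.  14.2] p [0.6182 0.2186 0.1551] uv [0.1813 0.214 ] rpy [-179.9   -0.5 -174.7] F [-0.5 -0.5 -2. ]
```

View pics/b0.png

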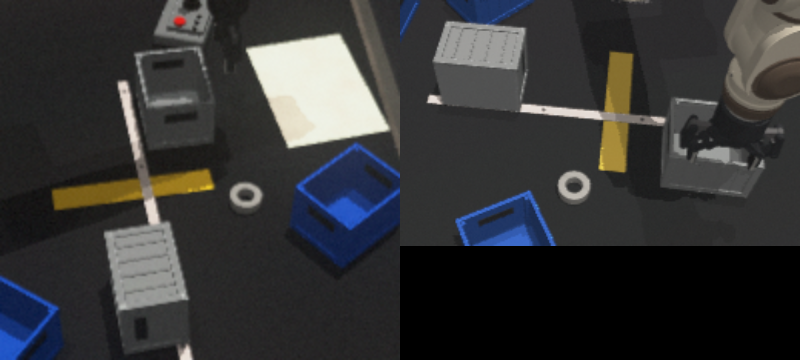

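Emit:
{"name": "play_rows", "arguments": {
  "targets": [
    {"fingers": 1,"x": 0,"y": 0.003,"z": 0.025,"wx": 0,"wy": 0,"wz": 0},
    {"fingers": 1,"x": 0,"y": 0.003,"z": 0.05,"wx": 0,"wy": 0,"wz": 0},
    {"fingers": 1,"x": 0,"y": 0.003,"z": 0.068,"wx": 0,"wy": 0,"wz": 0},
    {"fingers": 1,"x": 0,"y": 0.003,"z": 0.068,"wx": 0,"wy": 0,"wz": 0},
    {"fingers": 1,"x": 0.003,"y": 0.003,"z": 0.068,"wx": 0,"wy": 0,"wz": 0}
  ]
}}

```text
time: 10.47
ee_pos: [0.6179, 0.2231, 0.0952]
tcp_rot: [180.0, 0.1, -174.8]
wrist_force: [0.2, -0.1, 0.8]
opening: 0.0853
```

```bash
python3 snap.py b1
```

```text
10.47 q [19.9 19.2 10.4 81.2 -0.  14.7] p [0.6179 0.2231 0.0952] uv [0.1815 0.2186] rpy [ 1.800e+02  1.000e-01 -1.748e+02] F [ 0.2 -0.1  0.8]
```

View pics/b1.png

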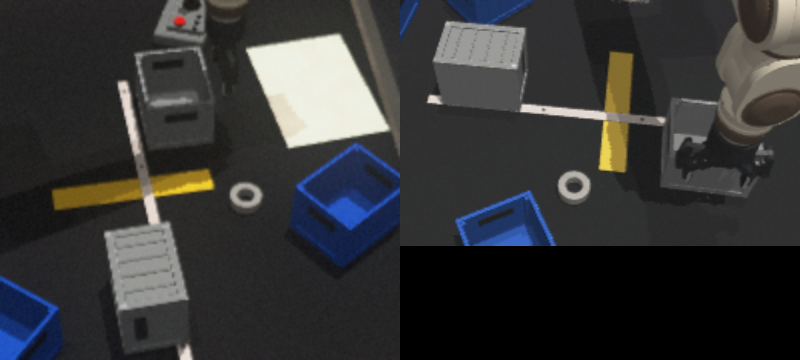

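Emit:
{"name": "play_rows", "arguments": {
  "targets": [
    {"fingers": 1,"x": 0.004,"y": 0,"z": 0.003,"wx": 0,"wy": 0,"wz": -0.7},
    {"fingers": 1,"x": 0.008,"y": 0,"z": 0.003,"wx": 0,"wy": 0,"wz": -0.7},
    {"fingers": 1,"x": 0.012,"y": 0,"z": 0.003,"wx": 0,"wy": 0,"wz": -0.7},
    {"fingers": 1,"x": 0.015,"y": 0,"z": 0.003,"wx": 0,"wy": 0,"wz": -0.7},
    {"fingers": 1,"x": 0.018,"y": 0,"z": 0.003,"wx": 0,"wy": 0,"wz": -0.7},
    {"fingers": 1,"x": 0.021,"y": 0,"z": 0.003,"wx": 0,"wy": 0,"wz": -0.7},
    {"fingers": 1,"x": 0.024,"y": 0,"z": 0.003,"wx": 0,"wy": 0,"wz": -0.7},
    {"fingers": 1,"x": 0.027,"y": 0,"z": 0.003,"wx": 0,"wy": 0,"wz": -0.7},
    {"fingers": 1,"x": 0.029,"y": 0,"z": 0.002,"wx": 0,"wy": 0,"wz": -0.7},
    {"fingers": 1,"x": 0.032,"y": 0,"z": -0.0015,"wx": 0,"wy": 0,"wz": -0.7},
    {"fingers": 1,"x": 0.0355,"y": 0,"z": -0.006,"wx": 0,"wy": 0,"wz": -0.7},
    {"fingers": 1,"x": 0.039,"y": 0,"z": -0.0105,"wx": 0,"wy": 0,"wz": -0.7},
    {"fingers": 1,"x": 0.0425,"y": 0,"z": -0.0145,"wx": 0,"wy": 0,"wz": -0.7},
    {"fingers": 1,"x": 0.0465,"y": 0,"z": -0.0185,"wx": 0,"wy": 0,"wz": -0.7},
    {"fingers": 1,"x": 0.05,"y": 0,"z": -0.0225,"wx": 0,"wy": 0,"wz": -0.7},
    {"fingers": 1,"x": 0.054,"y": 0,"z": -0.026,"wx": 0,"wy": 0,"wz": -0.7},
    {"fingers": 1,"x": 0.0585,"y": 0,"z": -0.03,"wx": 0,"wy": 0,"wz": -0.7},
    {"fingers": 1,"x": 0.0625,"y": 0,"z": -0.033,"wx": 0,"wy": 0,"wz": -0.7},
    {"fingers": 1,"x": 0.067,"y": 0,"z": -0.036,"wx": 0,"wy": 0,"wz": -0.7}
  ]
}}

```text
time: 12.15
ee_pos: [0.5498, 0.2171, 0.1294]
tcp_rot: [-180.0, -0.0, -174.0]
wrist_force: [1.6, -0.7, 0.4]
opening: 0.0853
```

```bash
python3 snap.py b2
```

```text
12.15 q [21.5  9.9  3.  83.2  0.  15.5] p [0.5498 0.2171 0.1294] uv [0.1131 0.2196] rpy [-180.   -0. -174.] F [ 1.6 -0.7  0.4]
```

View pics/b2.png

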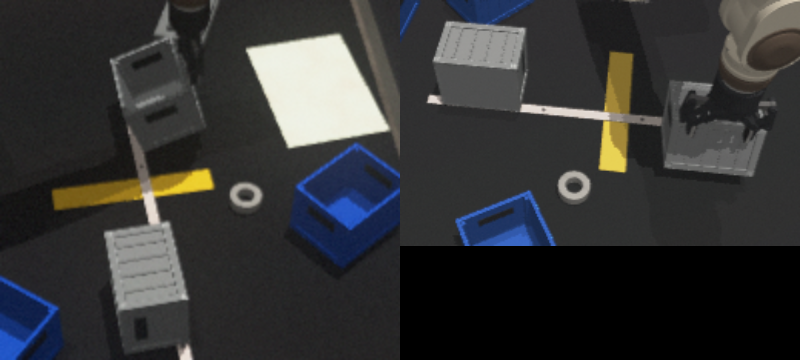

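Tipping squarely, about 20° over. I'll use the same arc as before, held slightly higher.

Emit:
{"name": "play_rows", "arguments": {
  "targets": [
    {"fingers": 1,"x": 0.005,"y": 0,"z": -0.0035,"wx": 0,"wy": 0,"wz": 0},
    {"fingers": 1,"x": 0.0095,"y": 0,"z": -0.0065,"wx": 0,"wy": 0,"wz": 0},
    {"fingers": 1,"x": 0.014,"y": 0,"z": -0.0095,"wx": 0,"wy": 0,"wz": 0},
    {"fingers": 1,"x": 0.019,"y": 0,"z": -0.0125,"wx": 0,"wy": 0,"wz": 0},
    {"fingers": 1,"x": 0.024,"y": 0,"z": -0.0155,"wx": 0,"wy": 0,"wz": 0},
    {"fingers": 1,"x": 0.029,"y": 0,"z": -0.018,"wx": 0,"wy": 0,"wz": 0},
    {"fingers": 1,"x": 0.034,"y": 0,"z": -0.0205,"wx": 0,"wy": 0,"wz": 0},
    {"fingers": 1,"x": 0.039,"y": 0,"z": -0.023,"wx": 0,"wy": 0,"wz": 0},
    {"fingers": 1,"x": 0.044,"y": 0,"z": -0.0255,"wx": 0,"wy": 0,"wz": 0},
    {"fingers": 1,"x": 0.0495,"y": 0,"z": -0.0275,"wx": 0,"wy": 0,"wz": 0},
    {"fingers": 1,"x": 0.055,"y": 0,"z": -0.0295,"wx": 0,"wy": 0,"wz": 0},
    {"fingers": 1,"x": 0.06,"y": 0,"z": -0.031,"wx": 0,"wy": 0,"wz": 0},
    {"fingers": 1,"x": 0.0655,"y": 0,"z": -0.0325,"wx": 0,"wy": 0,"wz": 0},
    {"fingers": 1,"x": 0.071,"y": 0,"z": -0.0335,"wx": 0,"wy": 0,"wz": 0},
    {"fingers": 1,"x": 0.0765,"y": 0,"z": -0.0345,"wx": 0,"wy": 0,"wz": 0},
    {"fingers": 1,"x": 0.082,"y": 0,"z": -0.035,"wx": 0,"wy": 0,"wz": 0},
    {"fingers": 1,"x": 0.0875,"y": 0,"z": -0.035,"wx": 0,"wy": 0,"wz": 0},
    {"fingers": 1,"x": 0.093,"y": 0,"z": -0.035,"wx": 0,"wy": 0,"wz": 0}
  ]
}}

```text
time: 13.75
ee_pos: [0.4574, 0.2073, 0.1644]
tcp_rot: [180.0, 0.0, -174.0]
wrist_force: [-0.1, -0.2, 1.4]
opening: 0.085
```

```bash
python3 snap.py b3
```

```text
13.75 q [24.4 -2.4 -6.1 86.3  0.  18.4] p [0.4574 0.2073 0.1644] uv [0.0202 0.2194] rpy [ 180.    0. -174.] F [-0.1 -0.2  1.4]
```

View pics/b3.png

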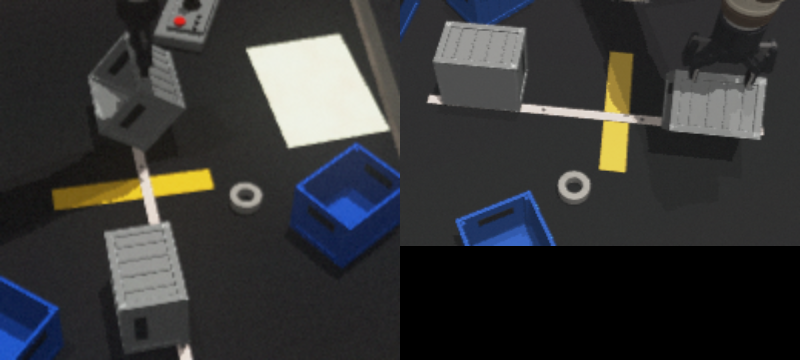

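Emit:
{"name": "play_rows", "arguments": {
  "targets": [
    {"fingers": 1,"x": 0.005,"y": 0,"z": 0,"wx": 0,"wy": 0,"wz": 0},
    {"fingers": 1,"x": 0.01,"y": 0,"z": 0,"wx": 0,"wy": 0,"wz": 0},
    {"fingers": 1,"x": 0.0155,"y": 0,"z": 0.0005,"wx": 0,"wy": 0,"wz": 0},
    {"fingers": 1,"x": 0.021,"y": 0,"z": 0.001,"wx": 0,"wy": 0,"wz": 0},
    {"fingers": 1,"x": 0.0265,"y": 0,"z": 0.002,"wx": 0,"wy": 0,"wz": 0},
    {"fingers": 1,"x": 0.032,"y": 0,"z": 0.003,"wx": 0,"wy": 0,"wz": 0},
    {"fingers": 1,"x": 0.034,"y": 0,"z": 0.003,"wx": 0,"wy": 0,"wz": 0},
    {"fingers": 1,"x": 0.036,"y": 0,"z": 0.003,"wx": 0,"wy": 0,"wz": 0},
    {"fingers": 1,"x": 0.036,"y": 0,"z": 0.0,"wx": 0,"wy": 0,"wz": 0}
  ]
}}

```text
time: 14.6
ee_pos: [0.4217, 0.2035, 0.164]
tcp_rot: [-180.0, -0.0, -174.0]
wrist_force: [0.8, 0.2, -0.7]
opening: 0.0853
```

```bash
python3 snap.py b4
```

```text
14.6 q [ 25.8  -7.  -10.4  86.6   0.   19.8] p [0.4217 0.2035 0.164 ] uv [-0.0157  0.2193] rpy [-180.   -0. -174.] F [ 0.8  0.2 -0.7]
```

View pics/b4.png

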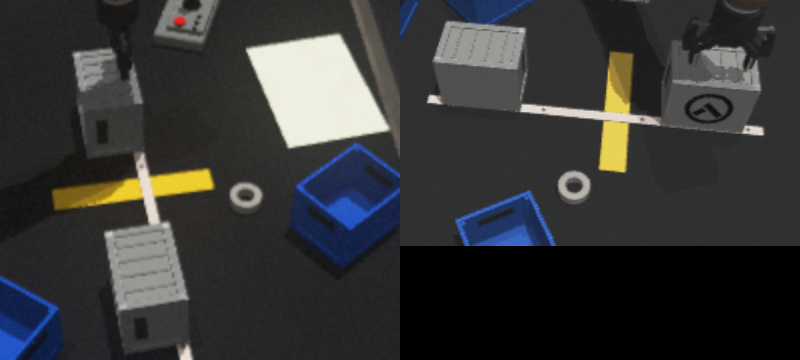

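The stamp is on the left crate, in the right-hand half of the picture at about (707,107). The right crate is blank. I'll raise the gripper, turn it and move beyond the stamped crate's outer end.

Emit:
{"name": "play_rows", "arguments": {
  "targets": [
    {"fingers": 1,"x": 0,"y": 0,"z": -0.03,"wx": 0,"wy": 0,"wz": 0},
    {"fingers": 1,"x": 0,"y": 0,"z": -0.06,"wx": 0,"wy": 0,"wz": 0},
    {"fingers": -0.4,"x": 0.014,"y": 0.116,"z": -0.06,"wx": 0,"wy": 0,"wz": 90},
    {"fingers": -0.4,"x": 0.014,"y": 0.116,"z": -0.06,"wx": 0,"wy": 0,"wz": 90},
    {"fingers": -0.4,"x": 0.014,"y": 0.116,"z": -0.06,"wx": 0,"wy": 0,"wz": 90},
    {"fingers": -0.4,"x": 0.014,"y": 0.116,"z": -0.06,"wx": 0,"wy": 0,"wz": 90},
    {"fingers": -0.4,"x": 0.014,"y": 0.116,"z": -0.06,"wx": 0,"wy": 0,"wz": 90},
    {"fingers": -0.4,"x": 0.014,"y": 0.116,"z": -0.06,"wx": 0,"wy": 0,"wz": 90},
    {"fingers": -0.4,"x": 0.014,"y": 0.116,"z": -0.06,"wx": 0,"wy": 0,"wz": 90},
    {"fingers": -0.4,"x": 0.014,"y": 0.116,"z": -0.06,"wx": 0,"wy": 0,"wz": 90},
    {"fingers": -0.4,"x": 0.014,"y": 0.116,"z": -0.06,"wx": 0,"wy": 0,"wz": 90},
    {"fingers": -0.4,"x": 0.014,"y": 0.116,"z": -0.06,"wx": 0,"wy": 0,"wz": 90},
    {"fingers": -0.4,"x": 0.014,"y": 0.116,"z": -0.06,"wx": 0,"wy": 0,"wz": 90},
    {"fingers": -0.4,"x": 0.014,"y": 0.116,"z": -0.06,"wx": 0,"wy": 0,"wz": 90},
    {"fingers": -0.4,"x": 0.014,"y": 0.116,"z": -0.06,"wx": 0,"wy": 0,"wz": 90},
    {"fingers": -0.4,"x": 0.014,"y": 0.116,"z": -0.06,"wx": 0,"wy": 0,"wz": 90}
  ]
}}

```text
time: 16.03
ee_pos: [0.3964, 0.3176, 0.2243]
tcp_rot: [180.0, 0.0, 95.7]
wrist_force: [-0.1, 0.8, -0.1]
opening: 0.0255
```

```bash
cat > meas.py <<'E'
from h import *
for n in("scene","side"):
    p,W=cloud(n); h=cv2.cvtColor(p,cv2.COLOR_BGR2HSV)
    for x in bot.outline_of("crate_1",n):
        m=x['region']
        if x['confidence']<.3 or np.median(h[m][:,1])>60: continue
        Q=W[m];Q=Q[Q[:,2]>.01]; U=(Q[:,:2]-O)@np.c_[EX,EY]
        zm=np.percentile(Q[:,2],97); T=(Q[:,2]>.118)&(Q[:,2]<.14)&(U[:,0]<.03)
        if T.sum()<20: continue
        print(n,np.round(x['extent']),'zmax',zm,'u',np.percentile(U[T][:,0],[1,99]),'v',np.percentile(U[T][:,1],[1,99]), rect(Q[T]))
    y=(h[...,0]>18)&(h[...,0]<32)&(h[...,1]>120)&(np.abs(W[...,2])<.012)&(W[...,0]>.25)&(W[...,0]<.6)&(np.abs(W[...,1])<.12)
    U=(W[y][:,:2]-O)@np.c_[EX,EY]
    for a in(-.15,-.1,-.05,0,.05,.1):
        k=np.abs(U[:,0]-a)<.012
        if k.sum()>10: print(n,'tape u',a,'v',np.percentile(U[k][:,1],[3,97]).round(4))
E
python3 snap.py b5; python3 meas.py
```

```text
16.03 q [ 38.7  -1.1   1.8  92.9  -0.  123. ] p [0.3964 0.3176 0.2243] uv [-0.0291  0.3354] rpy [180.    0.   95.7] F [-0.1  0.8 -0.1]
scene [349. 154. 415. 217.] zmax 0.1329301722778648 u [-0.09852118  0.00997536] v [0.14074401 0.29780856] ([[327, 274], [344, 115], [458, 127], [440, 287]], array([113.7, 160.5]), 6.3)
scene [201. 146. 264. 202.] zmax 0.13349142861363633 u [-0.09956446  0.00950685] v [-0.30045269 -0.14432755] ([[371, -166], [387, -326], [502, -314], [486, -155]], array([115.8, 160.3]), 5.7)
scene tape u -0.15 v [0.0288 0.0792]
scene tape u -0.1 v [0.0289 0.0778]
scene tape u -0.05 v [0.0283 0.0765]
scene tape u 0.05 v [0.0261 0.076 ]
scene tape u 0.1 v [0.0266 0.0764]
side [222. 133. 261. 191.] zmax 0.13598815412424217 u [-0.10264334  0.00361464] v [0.13625321 0.29514718] ([[326, 277], [343, 107], [451, 118], [434, 288]], array([108.7, 171.4]), 5.9)
side [240. 221. 284. 285.] zmax 0.13593613553107234 u [-0.10318963  0.00329365] v [-0.30532429 -0.14627312] ([[371, -167], [388, -331], [498, -320], [481, -156]], array([110.4, 164.9]), 5.9)
side tape u -0.15 v [0.0282 0.0838]
side tape u -0.1 v [0.0283 0.0836]
side tape u -0.05 v [0.0289 0.0844]
side tape u 0.05 v [0.0287 0.0808]
side tape u 0.1 v [0.0256 0.0771]
```

View pics/b5.png

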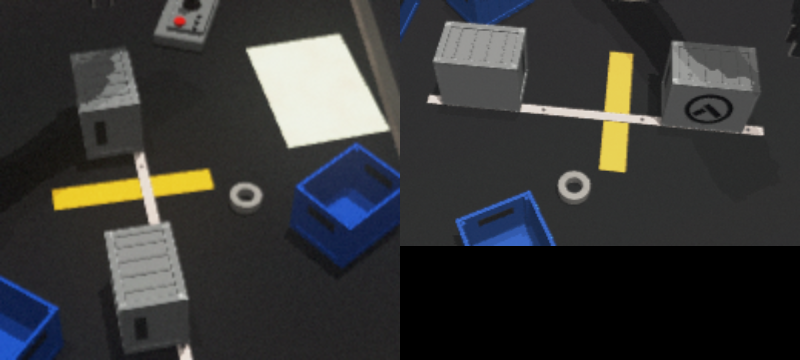

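Emit:
{"name": "play_rows", "arguments": {
  "targets": [
    {"fingers": -0.4,"x": 0,"y": 0,"z": 0.04,"wx": 0,"wy": 0,"wz": -0.3},
    {"fingers": -0.4,"x": 0,"y": 0,"z": 0.08,"wx": 0,"wy": 0,"wz": -0.3},
    {"fingers": -0.4,"x": 0,"y": 0,"z": 0.115,"wx": 0,"wy": 0,"wz": -0.3},
    {"fingers": -0.4,"x": 0,"y": 0,"z": 0.139,"wx": 0,"wy": 0,"wz": -0.3},
    {"fingers": -0.4,"x": 0,"y": 0,"z": 0.139,"wx": 0,"wy": 0,"wz": -0.3},
    {"fingers": -0.4,"x": -0.005,"y": 0,"z": 0.139,"wx": 0,"wy": 0,"wz": -0.3},
    {"fingers": -0.4,"x": -0.01,"y": 0,"z": 0.139,"wx": 0,"wy": 0,"wz": -0.3},
    {"fingers": -0.4,"x": -0.015,"y": 0,"z": 0.139,"wx": 0,"wy": 0,"wz": -0.3},
    {"fingers": -0.4,"x": -0.019,"y": 0,"z": 0.139,"wx": 0,"wy": 0,"wz": -0.3},
    {"fingers": -0.4,"x": -0.022,"y": 0,"z": 0.139,"wx": 0,"wy": 0,"wz": -0.3},
    {"fingers": -0.4,"x": -0.025,"y": 0,"z": 0.139,"wx": 0,"wy": 0,"wz": -0.3},
    {"fingers": -0.4,"x": -0.028,"y": 0,"z": 0.139,"wx": 0,"wy": 0,"wz": -0.3},
    {"fingers": -0.4,"x": -0.032,"y": 0,"z": 0.139,"wx": 0,"wy": 0,"wz": -0.3},
    {"fingers": -0.4,"x": -0.036,"y": 0,"z": 0.139,"wx": 0,"wy": 0,"wz": -0.3},
    {"fingers": -0.4,"x": -0.04,"y": 0,"z": 0.139,"wx": 0,"wy": 0,"wz": -0.3},
    {"fingers": -0.4,"x": -0.044,"y": 0,"z": 0.139,"wx": 0,"wy": 0,"wz": -0.3}
  ]
}}

```text
time: 17.67
ee_pos: [0.4007, 0.2733, 0.0853]
tcp_rot: [-180.0, -0.0, 96.3]
wrist_force: [-0.2, 1.9, 1.5]
opening: 0.0254
```

```bash
python3 snap.py b6; python3 meas.py | grep -v tape
```

```text
17.67 q [ 34.3  -4.  -16.3  77.7   0.  118. ] p [0.4007 0.2733 0.0853] uv [-0.0294  0.2909] rpy [-180.    -0.    96.3] F [-0.2  1.9  1.5]
scene [339. 153. 406. 217.] zmax 0.13294972826203605 u [-0.10025805  0.0097496 ] v [0.11564608 0.27304969] ([[328, 250], [345, 90], [459, 103], [442, 262]], array([115. , 160.1]), 6.2)
side [225. 132. 263. 197.] zmax 0.13648895528130223 u [-0.10285516  0.00478387] v [0.11154166 0.27526575] ([[327, 263], [344, 86], [455, 96], [438, 273]], array([111.3, 178.1]), 5.3)
side [238. 220. 285. 284.] zmax 0.13571577375665558 u [-0.10307835  0.0041654 ] v [-0.30496168 -0.14624415] ([[371, -165], [388, -329], [497, -318], [480, -153]], array([110.1, 165.7]), 5.9)
```

View pics/b6.png

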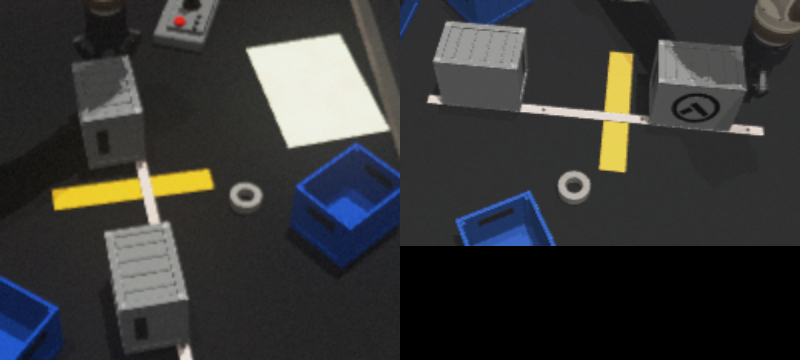

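Emit:
{"name": "play_rows", "arguments": {
  "targets": [
    {"fingers": -0.4,"x": -0.004,"y": 0,"z": 0,"wx": 0,"wy": 0,"wz": 0},
    {"fingers": -0.4,"x": -0.008,"y": 0,"z": 0,"wx": 0,"wy": 0,"wz": 0},
    {"fingers": -0.4,"x": -0.012,"y": 0,"z": 0,"wx": 0,"wy": 0,"wz": 0},
    {"fingers": -0.4,"x": -0.016,"y": 0,"z": 0,"wx": 0,"wy": 0,"wz": 0},
    {"fingers": -0.4,"x": -0.02,"y": 0,"z": 0,"wx": 0,"wy": 0,"wz": 0},
    {"fingers": -0.4,"x": -0.024,"y": 0,"z": 0,"wx": 0,"wy": 0,"wz": 0},
    {"fingers": -0.4,"x": -0.028,"y": 0,"z": 0,"wx": 0,"wy": 0,"wz": 0},
    {"fingers": -0.4,"x": -0.032,"y": 0,"z": 0,"wx": 0,"wy": 0,"wz": 0},
    {"fingers": -0.4,"x": -0.036,"y": 0,"z": 0,"wx": 0,"wy": 0,"wz": 0},
    {"fingers": -0.4,"x": -0.04,"y": 0,"z": 0,"wx": 0,"wy": 0,"wz": 0},
    {"fingers": -0.4,"x": -0.044,"y": 0,"z": 0,"wx": 0,"wy": 0,"wz": 0},
    {"fingers": -0.4,"x": -0.048,"y": 0,"z": 0,"wx": 0,"wy": 0,"wz": 0},
    {"fingers": -0.4,"x": -0.052,"y": 0,"z": 0,"wx": 0,"wy": 0,"wz": 0}
  ]
}}

```text
time: 19.05
ee_pos: [0.4065, 0.2216, 0.0853]
tcp_rot: [180.0, -0.0, 96.3]
wrist_force: [-0.6, 1.1, 0.1]
opening: 0.0256
```

```bash
python3 snap.py b7; python3 meas.py
```

```text
19.05 q [ 28.6  -7.1 -19.2  77.9   0.  112.3] p [0.4065 0.2216 0.0853] uv [-0.029   0.2389] rpy [180.   -0.   96.3] F [-0.6  1.1  0.1]
scene [200. 146. 264. 202.] zmax 0.13363765553764415 u [-0.09929055  0.00983879] v [-0.3015831  -0.14429426] ([[374, -165], [388, -325], [502, -315], [489, -155]], array([115.1, 160.5]), 4.9)
scene [324. 154. 386. 214.] zmax 0.13307258228167926 u [-0.09960343  0.010097  ] v [0.06446764 0.2209248 ] ([[334, 200], [353, 39], [465, 52], [447, 213]], array([113. , 162.4]), 6.6)
scene tape u -0.15 v [0.0287 0.0656]
scene tape u -0.1 v [0.0283 0.0616]
scene tape u -0.05 v [0.028  0.0612]
scene tape u 0.05 v [0.0261 0.0771]
scene tape u 0.1 v [0.0265 0.0765]
side [227. 145. 265. 205.] zmax 0.1361714334116032 u [-0.10213173  0.00546905] v [0.05985629 0.22244904] ([[333, 208], [352, 33], [461, 44], [442, 220]], array([110.1, 176.3]), 6.2)
side [241. 220. 285. 283.] zmax 0.13602703814682293 u [-0.10320811  0.00449141] v [-0.30498156 -0.14686309] ([[372, -162], [388, -330], [498, -319], [482, -152]], array([110.4, 168.5]), 5.5)
side tape u -0.15 v [0.028  0.0801]
side tape u -0.1 v [0.0283 0.076 ]
side tape u -0.05 v [0.0259 0.0677]
side tape u 0.05 v [0.0266 0.0834]
side tape u 0.1 v [0.0214 0.0769]
```

View pics/b7.png

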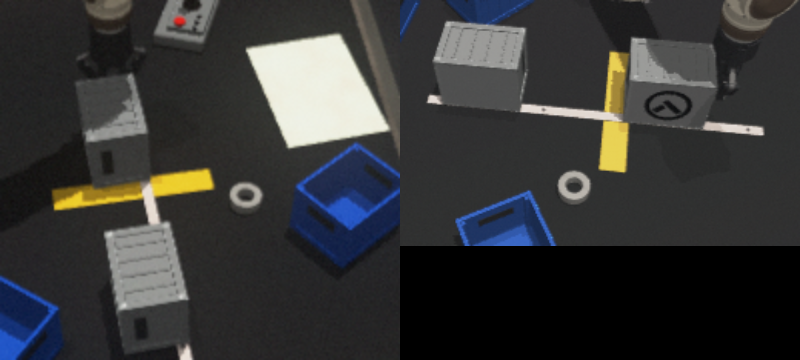

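Emit:
{"name": "play_rows", "arguments": {
  "targets": [
    {"fingers": -0.4,"x": -0.003,"y": 0,"z": 0,"wx": 0,"wy": 0,"wz": 0},
    {"fingers": -0.4,"x": -0.006,"y": 0,"z": 0,"wx": 0,"wy": 0,"wz": 0},
    {"fingers": -0.4,"x": -0.009,"y": 0,"z": 0,"wx": 0,"wy": 0,"wz": 0},
    {"fingers": -0.4,"x": -0.0095,"y": 0,"z": 0,"wx": 0,"wy": 0,"wz": 0},
    {"fingers": -0.4,"x": -0.004,"y": 0,"z": 0,"wx": 0,"wy": 0,"wz": 0},
    {"fingers": -0.4,"x": 0.006,"y": 0,"z": 0,"wx": 0,"wy": 0,"wz": 0},
    {"fingers": -0.4,"x": 0.03,"y": 0,"z": 0,"wx": 0,"wy": 0,"wz": 0},
    {"fingers": -0.4,"x": 0.05,"y": 0,"z": -0.02,"wx": 0,"wy": 0,"wz": 0},
    {"fingers": -0.4,"x": 0.06,"y": 0,"z": -0.06,"wx": 0,"wy": 0,"wz": 0},
    {"fingers": -0.4,"x": 0.06,"y": 0,"z": -0.1,"wx": 0,"wy": 0,"wz": 0},
    {"fingers": -0.4,"x": 0.06,"y": 0,"z": -0.12,"wx": 0,"wy": 0,"wz": 0}
  ]
}}

```text
time: 20.27
ee_pos: [0.4, 0.2835, 0.2096]
tcp_rot: [179.8, -0.1, 96.4]
wrist_force: [0.3, 0.7, 0.1]
opening: 0.0255
```

```bash
python3 snap.py b8; python3 meas.py; python3 - <<'E'
from h import *
p,d=bot.camera("scene"); q,d2=bot.camera("side")
cv2.imwrite("pics/f1.png",np.hstack([cv2.resize(p[130:230,190:430],(480,200)),]))
cv2.imwrite("pics/f2.png",np.vstack([cv2.resize(p[130:230,270:430],(640,400))]))
print([ (n,[(round(x['confidence'],2),np.round(x['extent']).tolist()) for x in bot.look_for(n,"scene")[:1]]) for n in("ring_gauge","sphere_stand","joystick","stamp")])
E
```

```text
20.27 q [ 35.3  -4.   -2.6  91.2  -0.  118.9] p [0.4    0.2835 0.2096] uv [-0.029   0.3012] rpy [ 1.798e+02 -1.000e-01  9.640e+01] F [0.3 0.7 0.1]
scene [201. 143. 263. 203.] zmax 0.13335267230329895 u [-0.10077019  0.00966705] v [-0.30181277 -0.14425508] ([[371, -166], [387, -326], [502, -315], [487, -155]], array([116.1, 160.6]), 5.6)
scene [320. 151. 385. 214.] zmax 0.13308538433896827 u [-0.10001241  0.01023227] v [0.05566808 0.21264394] ([[334, 190], [351, 30], [466, 42], [449, 202]], array([115.7, 160.4]), 6.2)
scene tape u -0.15 v [0.0288 0.0561]
scene tape u -0.1 v [0.0286 0.0535]
scene tape u -0.05 v [0.0275 0.0543]
scene tape u 0.05 v [0.026  0.0771]
scene tape u 0.1 v [0.0265 0.0765]
side [242. 221. 284. 287.] zmax 0.13571047928464394 u [-0.1031382   0.00456202] v [-0.30546148 -0.14595408] ([[372, -164], [388, -330], [497, -320], [481, -153]], array([110.1, 167.3]), 5.6)
side [225. 148. 265. 208.] zmax 0.1363708862799738 u [-0.10192957  0.00511047] v [0.05154031 0.21374095] ([[335, 195], [353, 24], [463, 36], [445, 206]], array([110.5, 171.2]), 6.1)
side tape u -0.15 v [0.0277 0.084 ]
side tape u -0.1 v [0.0268 0.081 ]
side tape u -0.05 v [0.0254 0.0586]
side tape u 0.05 v [0.0216 0.0812]
side tape u 0.1 v [0.0236 0.0804]
[('ring_gauge', [(0.86, [281.0, 242.0, 302.0, 264.0])]), ('sphere_stand', [(0.68, [149.0, 184.0, 173.0, 218.0])]), ('joystick', [(0.59, [443.0, 239.0, 512.0, 302.0])]), ('stamp', [(0.91, [320.0, 154.0, 380.0, 216.0])])]
```

View pics/b8.png

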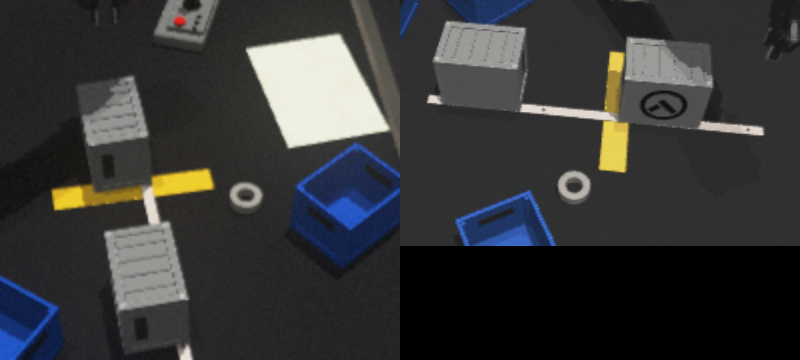

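View pics/f2.png

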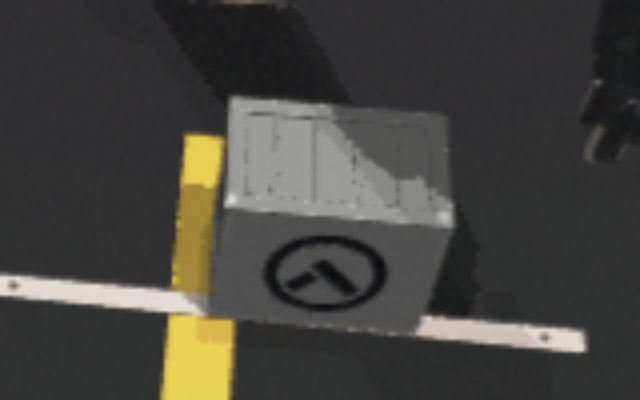

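The leading end stands mid-tape and square, with the gripper clear and the measuring gear unmoved. I'll hand it in.

```bash
python3 - <<'E'
from h import *
print(bot.job_done()); st()
E
```

```text
the job is handed in; nothing more can be done
None
the job is handed in; nothing more can be done
```

The job is done and handed in after about 21 s of the 69 s allowed. Both crates lie on their near sides, and the stamped one stands with its leading end on the yellow tape.

- **Tipping:** I pushed each crate over slowly from its far wall with the open fingertips. Past the balance point each one went down by itself. The highest force I read between moves was about 6 N, on the right crate.
- **Stamp:** It is on the left crate. The right crate's underside is blank.
- **Push to the tape:** I slid the left crate about 86 mm along the strip with the fingers on its outer end. Its leading end is at about 53 mm along the strip, and the tape covers 28 to 78 mm. It is within about 1 degree of square to the tape.
- **Other crate:** It was not moved after tipping, and its nearer end is about 170 mm clear of the tape.
- **Measuring gear:** The ring gauge, sphere stand and joystick are where they were at the start, to within a few pixels in the scene camera.

No check failed. The two cameras differed by about 4 mm on where the stamped crate's leading end is, which is well inside the tape either way. I did not check again after handing in, because the robot was closed to further calls.

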